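# Mesh the drive knob of a welding turntable by feel and index the table

### The arm

A 7-joint arm with a two-finger parallel gripper is mounted at the origin on a cart in front of the work surface, level with it; the furniture and walls round the work are solid. World frame = base frame: x ahead of the robot, y to its left, z up, the work surface at z = 0. Lengths are in m, angles in rad, forces in N, time in s.
With the tool pointing down it reaches from about 0.4 to 0.925 m from the base axis. Payload 5.6 kg.
Tool frame: the origin (TCP) lies at the very end of the fingers, on their centre line; the grasp point (between the pads) lies 19 mm behind it; z points along the fingers, y is the line along which they close (so a half turn about z gives the same grasp; the last joint's range is limited). The gripper opens to 85 mm and grips with 20 to 120 N. Pads are 22 mm wide; open, the fingers measure 114 mm over their backs; the gripper's body (76 mm by 85 mm) begins 54 mm behind the grasp point. The pads swing forward as they close: fully open they stand 13 mm farther back than shut.
Start: joints at [1.232, 0.468, -0.012, 1.603, 0.006, 1.071, -0.056], TCP at [0.189, -0.622, 0.231] pointing down, gripper open.
Joint ranges: [-2.53, 2.53], [-0.31, 2.02], [-1.57, 1.55], [0.28, 2.44], [-1.29, 4.43], [0.15, 1.84], [-2.92, 2.92]. Speed limits (rad/s): [2.57, 2.57, 3.14, 3.14, 3.14, 3.14, 3.14].

### API

Orientations are given as a unit quaternion [x, y, z, w].
In Python, from plant import r, imaging gives the robot as it stands.
- The arm moves only by the shell command python3 -m inch 'ROWS'. ROWS is JSON, a list of rows, each an object with "delta_pos": the shift along the tool's x, y, z in units of 0.5 m (1.0 is 0.5 m), a list of three; "delta_rot": the turn, a rotation vector about the tool's x, y, z in units of 5 degrees (1.0 is 5 degrees), a list of three; "jaw": the closure, from 0 (fully open) to 1 (shut). In form: [{"delta_pos": [tx, ty, tz], "delta_rot": [wx, wy, wz], "jaw": jaw}, ...]. A call has 1 to 12 rows; each row shifts and turns the commanded pose from where the row before left it, along the tool's axes as they then stand; what a row does not reach is not made up. A row lasts 1/10 s, in which the tool goes at most 50 mm and 8.59 degrees, less where a joint would pass 70% of its speed; a pose out of reach is approached as far as the arm can. A call with a number of a shift or a turn outside -1 to 1 is refused whole. A call with a gripper value outside its range is refused whole. The fingers move at their own pace and stop on an object; the grip force is fixed at half the most. Time passes only in rows, so rows that do not move let the fingers close. It gives the time, the measured TCP pose, the force, the opening and the grip force at its end, in the units of the state.
- r.state(): the state, without advancing time (a new reading comes with each control period).
- imaging.camera(name): name is "scene" or "top" or "wrist"; returns the picture (400x640x3 uint8, blue, green, red); there is no depth.
- imaging.camera_model(name): a dict with "K" (3x3 intrinsics, pixels), "eye" and "rotation" of the camera in the world. Camera axes: x right, y down, z forward; pixel columns grow to the right and rows downward; lengths in m; the calibration is good to about 2 mm. A picture is of the moment at which its call begins: read the wrist's pose just before it. camera_model takes no time and is no camera call; for the wrist camera it gives the pose at the moment of the call.
- r.finish_job(): hands the job in; it is judged then, once.
Trained networks look in the newest picture that a camera, given by its name, has taken for a name from the list of things; names that differ only in an ending like _2 or _b are one class to them, and where a whole thing is asked for, a point or a joint stands for the part that bears it (a point fixed in the world has none). Each returns a list of dicts, best first, with "p" (0 to 1); they miss things now and then, are a little off and sometimes report something else, mostly with a low value. They report only what shows in the picture. A call takes as long as a camera call.
- imaging.look_for(thing, camera): "point" ([x, y, z] in m, in world coordinates, good to about 4 mm: the middle of the surface that is visible of it).
The state is a dict: "clock": time; "joints": joint angles; "qd": joint speeds; "effort": joint torques, N m; "eef_pos": TCP position; "ee_rot": TCP orientation; "ft_force": force on the tool from outside, world axes, zero at the start; "torque": the same for the moment, N m; "finger_gap": finger opening in m; "grasp_force": force on a finger pad.
Only numpy, scipy, OpenCV 4.12 (cv2) and the standard library are available. Lean on these libraries where they do the work, as an engineer would, in place of code of your own. Each camera call takes 0.05 s, during which the arm holds its last target. There are 200 camera calls.

### The job

Index the hand-turned welding table: take hold of the black wing knob in its middle and ease it down while rocking it to and fro, never forcing the hidden teeth; as soon as you feel them drop in, stop rocking and seat the knob fully home, so that the table is not driven on half-engaged teeth. Then, turning only the knob and not touching the table itself, bring the yellow pointer on the table's rim to the red mark on the base and let go. Leave the other things on the bench where they are.

Things in the scene. Friction and masses are not known exactly. Their poses are not given: they have to be found in the camera images.
- positioner: the fixed base of the welding table: a green cast block 170 x 170 x 34 mm bolted to the bench; origin at the centre of its underside, on the turning axis of table and knob; z up. A small dark upright block with a red mark on top (66 mm high) stands at its -x side, just outside the table's rim.
- turntable: round steel table, 152 mm across, top face 60 mm above the bench, with a copper-coloured flange bolted on (138 mm across, bolt heads up to 74 mm) and a dark collar (95 mm across, up to 78 mm). Turns about the base's vertical axis, stiffly (0.3 Nm), and stays where it is left. Not to be touched by the robot. Origin on the axis, 46 mm above the bench.
- shift_knob: drive knob on the axis: aluminium disc 82 mm across, four hidden teeth under it every 90 degrees, 25 mm stem, black wing on top 58 mm long (its x axis), 24 mm thick (y), 30 mm high. Turns freely; slides down 12 mm from raised to home (3 N friction, stays). At home it turns the table, after at most 0.2 rad of free play. Origin on the axis under the disc, 64 mm above the bench at home.
- knob_grip (a point): centre of the knob's black wing, half-way up (15 mm below its top); x along the wing, y across it. 132 mm above the bench fully raised, 120 mm at home. The teeth meet the gear's about 4 mm below raised; a gap is at most 0.8 rad away one way or the other, and the teeth enter within about 0.09 rad of it. Below the wing 20 mm of stem is free.
- pointer (a point): outer end of the small yellow pointer block on the table's rim, 77 mm from the axis, 62 mm above the bench. At the start it stands 0.35 to 0.75 rad clockwise of the mark (seen from above), so the table must be turned anticlockwise.
- index_mark (a point): the red mark on the base at the table's rim, 79 mm from the axis, 62 mm above the bench; with the pointer at the mark the two points are 2 mm apart.
- earplug_pot: white pot with orange lid, 50 mm across, 42 mm high, a bystander; origin at the centre of its underside
- marker_red: paint marker with a red cap, 126 mm long, lying, a bystander; origin at the centre of its underside
- magnet_square: red triangular welding magnet, 66 x 96 x 17 mm, a bystander; origin at the centre of its underside
- collar_mouth (a point): centre of the mouth of the table's dark collar, 78 mm above the bench, on the axis. It hides the table's four-gap drive gear, which sits on a spring (8 N per mm) and stands at an unknown angle. Tooth on tooth, the knob presses the gear down and is pushed up again; over a gap the push vanishes. The teeth must never bear on each other with more than 25 N.

How it is judged:
On the way:
1. the teeth are in mesh: the knob is down at home (within 2.5 mm) (z of knob_grip in the frame of positioner below 0.1225 m), for 0.2 s.
At the end, for the whole second after the job is handed in: the knob is down at home (wing centre within 2.5 mm of 120 mm above the bench), the pointer stands at the mark (the two points within 6 mm of each other in plan) and the table is at rest (z of knob_grip in the frame of positioner below 0.1225 m and horizontal distance between pointer and index_mark below 0.006 m and angular speed of turntable below 0.05 rad/s); the robot touches nothing.
It fails at once if the teeth are forced: knob and gear bear on each other with more than 25 N (contact force between shift_knob and turntable above 25 N).
It fails at once if the table is driven on half-engaged teeth: its pointer is more than 12 mm from where it started while the knob is not home (z of knob_grip in the frame of positioner above 0.1225 m and distance of pointer from where it was at the start of the episode above 0.012 m).
It fails at once if the robot touches the table itself (more than 3 N) (contact force between any of the arm, the fingers and turntable above 3 N).
It fails at once if the pot, marker or magnet is moved by more than 30 mm (distance of any of earplug_pot, marker_red, magnet_square from where it was at the start of the episode above 0.03 m).
It also fails if it takes over 72 s, if anything falls off the work surface, if the arm or the gripper's body presses on something with over 40 N, if the wrist force passes 120 N, or if a joint passes its speed limit or range.

## Working session

There is one attempt and no reset: what is moved stays moved. The work goes in short steps, Python scripts to look and compute and a shell command to move; the robot and the scene stay as the last step left them, time stands still between calls to the robot, and variables do not carry over. Pictures are saved under pics/ and viewed, at most 10 in all, crops included, and the job is handed in when it is done.

```bash
mkdir -p pics; ls; python3 - <<'E'
from plant import r, imaging
import cv2,numpy as np
s=r.state(); print({k:np.round(v,3).tolist() for k,v in s.items()})
for c in ["top","scene"]:
    im=imaging.camera(c); cv2.imwrite(f"pics/{c}0.png",im)
    m=imaging.camera_model(c); print(c,np.round(m["K"],1).tolist(),np.round(m["eye"],3),np.round(m["rotation"],3).tolist())
    for t in ["positioner","shift_knob","knob_grip","pointer","index_mark","collar_mouth","earplug_pot","marker_red","magnet_square"]:
        print(t,[(np.round(d["point"],4).tolist(),round(d["p"],2)) for d in imaging.look_for(t,c)[:2]])
print(r.state()["clock"])
E
```

```text
pics
{'clock': 0.0, 'joints': [1.232, 0.468, -0.012, 1.604, 0.006, 1.071, -0.056], 'qd': [0.0, -0.001, -0.0, -0.0, -0.001, 0.0, -0.001], 'effort': [0.001, -53.238, 0.021, -25.13, 0.011, 0.008, 0.0], 'eef_pos': [0.189, -0.621, 0.23], 'ee_rot': [0.989, 0.147, -0.0, -0.001], 'ft_force': [0.051, 0.995, 0.717], 'torque': [-0.046, 0.043, -0.011], 'grasp_force': 0.0, 'finger_gap': 0.085}
top [[447.4, 0.0, 323.3], [0.0, 447.4, 198.4], [0.0, 0.0, 1.0]] [0.326 0.12  1.192] [0.708, -0.7, 0.07, -0.061]
positioner [([0.5652, 0.0416, 0.0579], 0.67)]
shift_knob [([0.5739, 0.044, 0.093], 0.58)]
knob_grip [([0.5666, 0.0415, 0.0882], 0.84)]
pointer [([0.5629, 0.0479, 0.0704], 0.91)]
index_mark [([0.5645, 0.0496, 0.0572], 0.9)]
collar_mouth [([0.5651, 0.0439, 0.0664], 0.68)]
earplug_pot [([0.4809, -0.1788, 0.0416], 0.88)]
marker_red [([0.419, -0.0613, 0.0128], 0.83)]
magnet_square [([0.498, 0.3856, 0.0159], 0.62)]
scene [[406.9, 0.0, 320.5], [0.0, 406.9, 191.9], [0.0, 0.0, 1.0]] [-0.068  0.457  0.689] [-0.45, 0.785, -0.367, 0.214]
positioner [([0.5436, 0.0625, 0.0609], 0.94)]
shift_knob [([0.5645, 0.0507, 0.0927], 0.86), ([0.5405, 0.0635, 0.0604], 0.27)]
knob_grip [([0.5697, 0.0509, 0.094], 0.67)]
pointer [([0.5425, 0.066, 0.0691], 0.83)]
index_mark [([0.5436, 0.066, 0.0591], 0.73)]
collar_mouth [([0.5388, 0.0681, 0.0737], 0.81), ([0.4134, -0.0588, 0.0162], 0.36)]
earplug_pot [([0.4677, -0.1754, 0.0362], 0.73)]
marker_red [([0.4134, -0.0585, 0.016], 0.67)]
magnet_square [([0.4921, 0.3793, 0.0179], 0.65), ([0.5389, 0.0658, 0.0672], 0.26)]
1.0
```

```bash
cat > h.py <<'E'
import numpy as np
from scipy.spatial.transform import Rotation as R
from plant import r, imaging
def cam(c):
    m=imaging.camera_model(c); q=np.array(m["rotation"])
    M=R.from_quat(q).as_matrix() if q.size==4 else q
    return np.array(m["K"]),np.array(m["eye"]),M
def proj(c,p):
    K,e,M=cam(c); v=K@(M.T@(np.array(p)-e)); return v[:2]/v[2]
def unproj(c,uv,z):
    K,e,M=cam(c); d=M@np.linalg.inv(K)@[uv[0],uv[1],1]; return e+d*(z-e[2])/d[2]
E
python3 - <<'E'
from h import *
import cv2
im=cv2.imread("pics/top0.png"); print(proj("top",[.568,.044,.1]),proj("scene",[.568,.044,.1]))
for c in ["top","scene"]:
    im=cv2.imread(f"pics/{c}0.png"); u,v=proj(c,[.568,.044,.08]).astype(int); print(c,u-60,v-50)
    cv2.imwrite(f"pics/{c}c.png",cv2.resize(im[max(v-50,0):v+50,u-60:u+60],None,fx=6,fy=6,interpolation=cv2.INTER_CUBIC))
E
```

```text
[348.86986424 183.86385124] [337.86883617 178.56067012]
top 288 135
scene 277 135
```

View pics/topc.png

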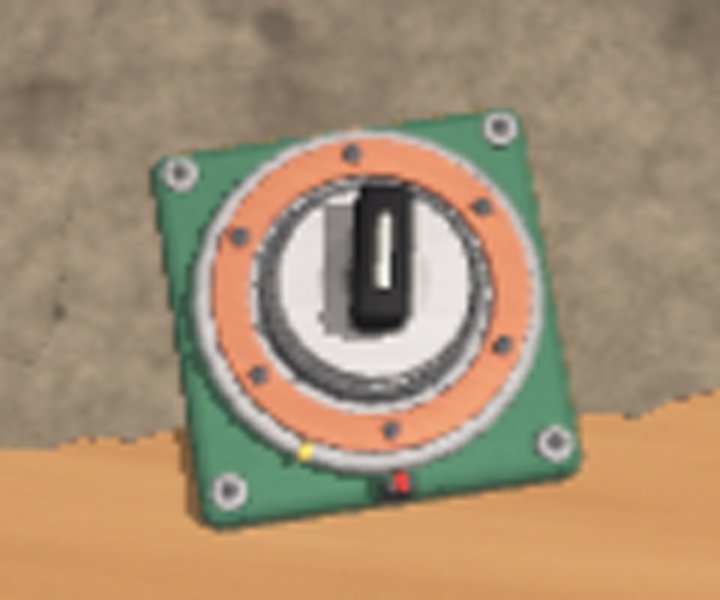

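View pics/scene0.png

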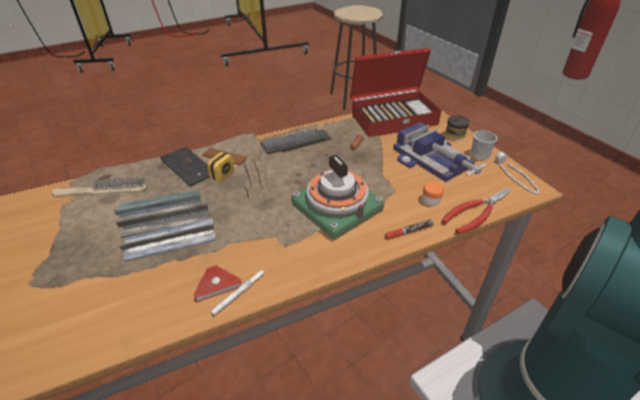

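```bash
python3 - <<'E'
from h import *
f=lambda u,v,z:unproj("top",[288+u/6,135+v/6],z)
for n,a in dict(ctr=(369,300,.06),wing=(384,252,.147),wt=(386,190,.147),wb=(379,318,.147),ptr=(305,452,.062),mark=(402,483,.066),s1=(384,212,.147),s2=(383,288,.147),c1=(180,173,.036),c2=(500,128,.036),c3=(555,442,.036),c4=(230,491,.036)).items(): print(n,np.round(f(*a),4))
c=np.mean([f(*a) for a in [(180,173,.036),(500,128,.036),(555,442,.036),(230,491,.036)]],0); print("base",c)
for n,a in dict(p=(305,452,.062),m=(402,483,.066)).items():
  d=f(*a)-c; print(n,np.arctan2(d[1],d[0]),np.hypot(d[0],d[1]))
s=r.state(); print(R.from_quat(s["ee_rot"]).as_matrix().round(3))
E
```

```text
ctr [0.5739 0.0396 0.06  ]
wing [0.5745 0.0398 0.147 ]
wt [0.6001 0.0389 0.147 ]
wb [0.5475 0.0418 0.147 ]
ptr [0.5068 0.067  0.062 ]
mark [0.4933 0.026  0.066 ]
s1 [0.591  0.0397 0.147 ]
s2 [0.5598 0.0402 0.147 ]
c1 [0.6358 0.122  0.036 ]
c2 [ 0.6586 -0.0207  0.036 ]
c3 [ 0.5167 -0.0435  0.036 ]
c4 [0.4933 0.0984 0.036 ]
base [0.57610266 0.03904563 0.036     ]
p 2.757845546150527 0.07479085039452486
m -2.9853642495959196 0.08379847002160289
[[ 0.957  0.291  0.   ]
 [ 0.291 -0.957 -0.   ]
 [-0.     0.    -1.   ]]
```

```bash
python3 -m inch '[{"delta_pos":[0,0,0],"delta_rot":[0,0,1],"jaw":0},{"delta_pos":[0,0,0],"delta_rot":[0,0,1],"jaw":0},{"delta_pos":[0,0,0],"delta_rot":[0,0,1],"jaw":0},{"delta_pos":[0,0,0],"delta_rot":[0,0,0.74],"jaw":0},{"delta_pos":[0.046,-0.084,0],"delta_rot":[0,0,0],"jaw":0},{"delta_pos":[0.046,-0.084,0],"delta_rot":[0,0,0],"jaw":0},{"delta_pos":[0.046,-0.084,0],"delta_rot":[0,0,0],"jaw":0},{"delta_pos":[0.046,-0.084,0],"delta_rot":[0,0,0],"jaw":0},{"delta_pos":[0.046,-0.084,0],"delta_rot":[0,0,0],"jaw":0},{"delta_pos":[0.046,-0.084,0],"delta_rot":[0,0,0],"jaw":0},{"delta_pos":[0.046,-0.084,0],"delta_rot":[0,0,0],"jaw":0},{"delta_pos":[0.046,-0.084,0],"delta_rot":[0,0,0],"jaw":0}]'; python3 -m inch '[{"delta_pos":[0.046,-0.084,0],"delta_rot":[0,0,0],"jaw":0},{"delta_pos":[0.046,-0.084,0],"delta_rot":[0,0,0],"jaw":0},{"delta_pos":[0.046,-0.084,0],"delta_rot":[0,0,0],"jaw":0},{"delta_pos":[0.046,-0.084,0],"delta_rot":[0,0,0],"jaw":0},{"delta_pos":[0.046,-0.084,0],"delta_rot":[0,0,0],"jaw":0},{"delta_pos":[0.046,-0.084,0],"delta_rot":[0,0,0],"jaw":0},{"delta_pos":[0.046,-0.084,0],"delta_rot":[0,0,0],"jaw":0},{"delta_pos":[0,0,0],"delta_rot":[0,0,0],"jaw":0},{"delta_pos":[0,0,0],"delta_rot":[0,0,0],"jaw":0}]'
python3 - <<'E'
from h import *
import cv2
s=r.state(); print({k:np.round(s[k],3).tolist() for k in ["clock","joints","eef_pos","ee_rot"]})
im=imaging.camera("wrist"); cv2.imwrite("pics/w1.png",im); print(cam("wrist"))
for t in ["knob_grip","pointer","index_mark"]: print(t,imaging.look_for(t,"wrist")[:2])
E
```

```text
clock: 2.2
eef_pos: [0.3844, -0.2899, 0.2317]
ee_rot: [1.0, -0.015, 0.0, 0.0]
ft_force: [-0.1, 0.1, 0.4]
finger_gap: 0.085
grasp_force: 0.0
clock: 3.1
eef_pos: [0.5537, -0.0015, 0.231]
ee_rot: [1.0, -0.014, -0.0, -0.0]
ft_force: [0.1, 0.0, -0.2]
finger_gap: 0.0855
grasp_force: 0.0
{'clock': 3.1, 'joints': [0.207, 0.332, -0.323, 1.825, 0.123, 1.005, -1.765], 'eef_pos': [0.554, -0.001, 0.231], 'ee_rot': [1.0, -0.014, -0.0, -0.0]}
(array([[355.19138917,   0.        , 319.24907879],
       [  0.        , 355.19138917, 205.53303628],
       [  0.        ,   0.        ,   1.        ]]), array([ 0.62396778, -0.00534166,  0.37318165]), array([[-3.13534983e-02, -9.60601755e-01, -2.76154353e-01],
       [-9.99507960e-01,  3.03795434e-02,  7.80515843e-03],
       [ 8.91794247e-04,  2.76263193e-01, -9.61081606e-01]]))
knob_grip []
pointer [{'point': [0.5982, 0.0326, 0.0713], 'p': 0.96}]
index_mark [{'point': [0.5922, 0.0307, 0.0693], 'p': 0.75}]
```

View pics/w1.png

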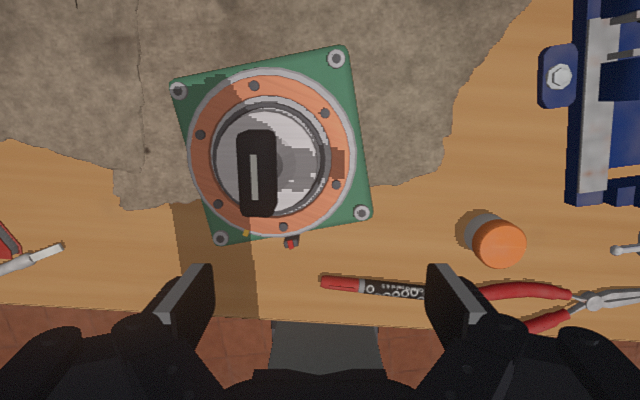

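```bash
python3 - <<'E'
from h import *
for n,a in dict(s1=(253,155,.147),s2=(255,200,.147),c1=(178,91,.036),c2=(337,58,.036),c3=(362,213,.036),c4=(220,239,.036),ptr=(246,233,.062),mark=(291,243,.066),tc=(271,152,.06)).items(): print(n,np.round(unproj("wrist",a[:2],a[2]),4))
E
```

```text
s1 [0.5937 0.0362 0.147 ]
s2 [0.5641 0.0374 0.147 ]
c1 [0.6391 0.1201 0.036 ]
c2 [ 0.6619 -0.0242  0.036 ]
c3 [ 0.5178 -0.0461  0.036 ]
c4 [0.4951 0.0981 0.036 ]
ptr [0.5101 0.0651 0.062 ]
mark [0.5003 0.0233 0.066 ]
tc [0.5843 0.0367 0.06  ]
```

```bash
python3 -m inch '[{"delta_pos":[0.044,-0.080,0],"delta_rot":[0,0,0],"jaw":0},{"delta_pos":[0,0,0.04],"delta_rot":[0,0,0],"jaw":0},{"delta_pos":[0,0,0.04],"delta_rot":[0,0,0],"jaw":0},{"delta_pos":[0,0,0.04],"delta_rot":[0,0,0],"jaw":0},{"delta_pos":[0,0,0.04],"delta_rot":[0,0,0],"jaw":0},{"delta_pos":[0,0,0.04],"delta_rot":[0,0,0],"jaw":0},{"delta_pos":[0,0,0.04],"delta_rot":[0,0,0],"jaw":0},{"delta_pos":[0,0,0],"delta_rot":[0,0,0],"jaw":0},{"delta_pos":[0,0,0],"delta_rot":[0,0,0],"jaw":0}]'
python3 - <<'E'
from h import *
import cv2
print(r.state()["torque"])
im=imaging.camera("wrist"); cv2.imwrite("pics/w2.png",im)
u=proj("wrist",r.state()["eef_pos"]); print(u)
E
```

```text
clock: 4.2
eef_pos: [0.5768, 0.0357, 0.1116]
ee_rot: [1.0, -0.016, -0.0, 0.0]
ft_force: [0.7, 0.0, 0.5]
finger_gap: 0.0855
grasp_force: 0.0
[ 0.02610176 -0.03405851 -0.05865175]
[319.00148611 270.7767724 ]
```

View pics/w2.png

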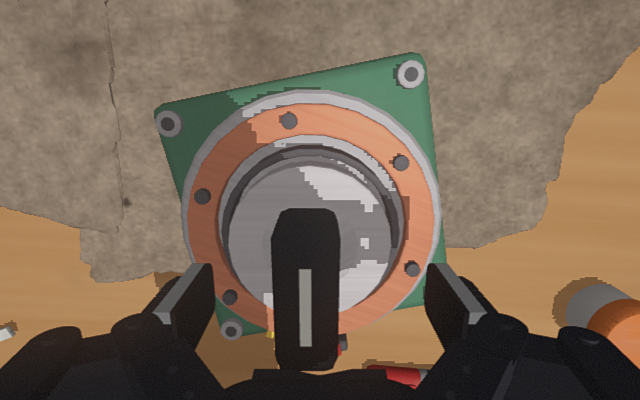

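```bash
python3 - <<'E'
from h import *
for n,a in dict(s1=(305,270,.147),s2=(305,346,.147),e1=(306,210,.147),e2=(305,366,.147)).items(): print(n,np.round(unproj("wrist",a[:2],a[2]),4))
for n,a in dict(tc=(312,218,.06),c1=(168,124,.036),c2=(410,74,.036)).items(): print(n,np.round(unproj("wrist",a[:2],a[2]),4))
E
```

```text
s1 [0.595 0.04  0.147]
s2 [0.5654 0.0413 0.147 ]
e1 [0.6158 0.0388 0.147 ]
e2 [0.5569 0.0417 0.147 ]
tc [0.585  0.0398 0.06  ]
c1 [0.6393 0.1247 0.036 ]
c2 [ 0.6629 -0.0195  0.036 ]
```

```bash
python3 -m inch '[{"delta_pos":[0.004,-0.0098,0],"delta_rot":[0,0,0.08],"jaw":0},{"delta_pos":[0,0,0],"delta_rot":[0,0,0],"jaw":0},{"delta_pos":[0,0,0],"delta_rot":[0,0,0],"jaw":1},{"delta_pos":[0,0,0],"delta_rot":[0,0,0],"jaw":1},{"delta_pos":[0,0,0],"delta_rot":[0,0,0],"jaw":1},{"delta_pos":[0,0,0],"delta_rot":[0,0,0],"jaw":1},{"delta_pos":[0,0,0],"delta_rot":[0,0,0],"jaw":1},{"delta_pos":[0,0,0],"delta_rot":[0,0,0],"jaw":1},{"delta_pos":[0,0,0],"delta_rot":[0,0,0],"jaw":1},{"delta_pos":[0,0,0],"delta_rot":[0,0,0],"jaw":1},{"delta_pos":[0,0,0],"delta_rot":[0,0,0],"jaw":1}]'; python3 -c "
from h import *
s=r.state();print(s['torque'],s['joints'],s['clock'])"
```

```text
clock: 5.35
eef_pos: [0.5789, 0.0408, 0.1112]
ee_rot: [1.0, -0.019, -0.0, 0.0]
ft_force: [-0.3, -4.1, 1.7]
finger_gap: 0.0235
grasp_force: 62.2
[-0.74444585  0.10371592 -0.0017293 ] [ 0.1008519   0.52525744 -0.29601454  1.85273145  0.20766448  0.79395922
 -1.91269619] 5.35
```

```bash
python3 -m inch '[{"delta_pos":[0,0.001,0.002],"delta_rot":[0,0,0],"jaw":1},{"delta_pos":[0,0,0.002],"delta_rot":[0,0,0],"jaw":1},{"delta_pos":[0,0,0.002],"delta_rot":[0,0,0],"jaw":1},{"delta_pos":[0,0,0],"delta_rot":[0,0,0],"jaw":1},{"delta_pos":[0,0,0],"delta_rot":[0,0,0],"jaw":1}]'; python3 -m inch '[{"delta_pos":[0,0,0.001],"delta_rot":[0,0,0],"jaw":1},{"delta_pos":[0,0,0.001],"delta_rot":[0,0,0],"jaw":1},{"delta_pos":[0,0,0],"delta_rot":[0,0,0],"jaw":1},{"delta_pos":[0,0,0],"delta_rot":[0,0,0],"jaw":1}]';  python3 -m inch '[{"delta_pos":[0,0,0.001],"delta_rot":[0,0,0],"jaw":1},{"delta_pos":[0,0,0],"delta_rot":[0,0,0],"jaw":1},{"delta_pos":[0,0,0],"delta_rot":[0,0,0],"jaw":1}]'
```

```text
clock: 5.85
eef_pos: [0.5789, 0.0408, 0.1084]
ee_rot: [1.0, -0.019, -0.0, 0.0]
ft_force: [-2.1, -4.2, 4.9]
finger_gap: 0.0229
grasp_force: 62.5
clock: 6.25
eef_pos: [0.579, 0.0408, 0.108]
ee_rot: [1.0, -0.019, 0.0, 0.0]
ft_force: [-3.8, -4.2, 7.7]
finger_gap: 0.0229
grasp_force: 63.2
clock: 6.55
eef_pos: [0.579, 0.0408, 0.1077]
ee_rot: [1.0, -0.019, 0.0, 0.0]
ft_force: [-4.3, -4.1, 10.0]
finger_gap: 0.023
grasp_force: 63.4
```

```bash
python3 -m inch '[{"delta_pos":[0,0,0.001],"delta_rot":[0,0,0],"jaw":1},{"delta_pos":[0,0,0],"delta_rot":[0,0,-0.8],"jaw":1},{"delta_pos":[0,0,0],"delta_rot":[0,0,-0.8],"jaw":1},{"delta_pos":[0,0,0],"delta_rot":[0,0,-0.8],"jaw":1},{"delta_pos":[0,0,0],"delta_rot":[0,0,0],"jaw":1}]'; python3 -c "
from h import *
s=r.state();print(s['torque'],s['joints'],s['clock'])"
```

```text
clock: 7.05
eef_pos: [0.579, 0.0408, 0.1075]
ee_rot: [0.996, 0.086, 0.0, 0.0]
ft_force: [-5.3, -5.1, 12.4]
finger_gap: 0.0233
grasp_force: 63.7
[-0.85716377  1.12177366  0.11317036] [ 0.13874655  0.53836064 -0.34568961  1.85204938  0.24713889  0.79300469
 -1.73398287] 7.05
```

```bash
python3 -m inch '[{"delta_pos":[0,0,0],"delta_rot":[0,0,-0.8],"jaw":1},{"delta_pos":[0,0,0],"delta_rot":[0,0,-0.8],"jaw":1},{"delta_pos":[0,0,0],"delta_rot":[0,0,-0.8],"jaw":1},{"delta_pos":[0,0,0],"delta_rot":[0,0,0],"jaw":1}]'; python3 -c "
from h import *
s=r.state();print(s['torque'],s['joints'],s['clock'])"
```

```text
clock: 7.45
eef_pos: [0.579, 0.0408, 0.1075]
ee_rot: [0.982, 0.19, -0.0, 0.0]
ft_force: [-4.7, -4.1, 12.4]
finger_gap: 0.0233
grasp_force: 63.7
[-0.90726275  1.08305138  0.11578329] [ 0.17660112  0.54723068 -0.39588663  1.84944699  0.2841958   0.8004617
 -1.55506893] 7.45
```

```bash
python3 -m inch '[{"delta_pos":[0,0,0],"delta_rot":[0,0,-0.8],"jaw":1},{"delta_pos":[0,0,0],"delta_rot":[0,0,-0.8],"jaw":1},{"delta_pos":[0,0,0],"delta_rot":[0,0,-0.8],"jaw":1},{"delta_pos":[0,0,0],"delta_rot":[0,0,0],"jaw":1}]'; python3 -c "
from h import *
s=r.state();print(s['torque'],s['joints'],s['clock'])"
```

```text
clock: 7.85
eef_pos: [0.5789, 0.0408, 0.1075]
ee_rot: [0.957, 0.292, -0.0, 0.0]
ft_force: [-4.8, -4.0, 13.0]
finger_gap: 0.0233
grasp_force: 63.7
[-0.82059936  1.09180158  0.14620445] [ 0.21399905  0.55727389 -0.44585932  1.84692513  0.32152185  0.80899098
 -1.37616768] 7.85
```

```bash
python3 -m inch '[{"delta_pos":[0,0,0],"delta_rot":[0,0,-0.8],"jaw":1},{"delta_pos":[0,0,0],"delta_rot":[0,0,-0.8],"jaw":1},{"delta_pos":[0,0,0],"delta_rot":[0,0,-0.8],"jaw":1},{"delta_pos":[0,0,0],"delta_rot":[0,0,0],"jaw":1}]'; python3 -c "
from h import *
s=r.state();print(s['torque'],s['joints'],s['clock'])"
```

```text
clock: 8.25
eef_pos: [0.5788, 0.0408, 0.1061]
ee_rot: [0.921, 0.39, -0.0, -0.0]
ft_force: [-0.6, -3.1, 1.2]
finger_gap: 0.0232
grasp_force: 62.2
[-0.76550501  0.2454465   0.04622363] [ 0.25055199  0.57025152 -0.49472088  1.84526385  0.35948623  0.81574252
 -1.19845517] 8.25
```

```bash
python3 -m inch '[{"delta_pos":[0,0,0.002],"delta_rot":[0,0,0],"jaw":1},{"delta_pos":[0,0,0.002],"delta_rot":[0,0,0],"jaw":1},{"delta_pos":[0,0,0],"delta_rot":[0,0,0],"jaw":1}]'
```

```text
clock: 8.55
eef_pos: [0.5788, 0.0408, 0.1038]
ee_rot: [0.921, 0.389, -0.0, -0.0]
ft_force: [-0.5, -3.8, -0.8]
finger_gap: 0.0233
grasp_force: 61.9
```

```bash
python3 -m inch '[{"delta_pos":[0,0,0.002],"delta_rot":[0,0,0],"jaw":1},{"delta_pos":[0,0,0.002],"delta_rot":[0,0,0],"jaw":1},{"delta_pos":[0,0,0.002],"delta_rot":[0,0,0],"jaw":1},{"delta_pos":[0,0,0],"delta_rot":[0,0,0],"jaw":1}]'; python3 -m inch '[{"delta_pos":[0,0,0.001],"delta_rot":[0,0,0],"jaw":1},{"delta_pos":[0,0,0.001],"delta_rot":[0,0,0],"jaw":1},{"delta_pos":[0,0,0],"delta_rot":[0,0,0],"jaw":1}]'
```

```text
clock: 8.95
eef_pos: [0.5788, 0.0409, 0.1013]
ee_rot: [0.921, 0.389, -0.0, 0.0]
ft_force: [-2.0, -5.2, 2.9]
finger_gap: 0.0232
grasp_force: 62.2
clock: 9.25
eef_pos: [0.5789, 0.0408, 0.1012]
ee_rot: [0.921, 0.389, -0.0, 0.0]
ft_force: [-4.1, -4.8, 9.9]
finger_gap: 0.0234
grasp_force: 63.3
```

```bash
python3 -m inch '[{"delta_pos":[0,0,-0.001],"delta_rot":[0,0,-0.3],"jaw":1},{"delta_pos":[0,0,0],"delta_rot":[0,0,-0.5],"jaw":1},{"delta_pos":[0,0,0],"delta_rot":[0,0,-0.5],"jaw":1},{"delta_pos":[0,0,0],"delta_rot":[0,0,-0.5],"jaw":1},{"delta_pos":[0,0,0],"delta_rot":[0,0,0],"jaw":1}]'
python3 - <<'E'
from h import *
import cv2
print(r.state()["torque"])
im=imaging.camera("top"); u,v=288,135
cv2.imwrite("pics/top2.png",cv2.resize(im[v:v+100,u:u+120],None,fx=6,fy=6,interpolation=cv2.INTER_CUBIC))
im=imaging.camera("scene"); u,v=277,135
cv2.imwrite("pics/scene2.png",cv2.resize(im[v:v+100,u:u+120],None,fx=6,fy=6,interpolation=cv2.INTER_CUBIC))
E
```

```text
clock: 9.75
eef_pos: [0.5789, 0.0409, 0.1013]
ee_rot: [0.887, 0.461, -0.0, 0.0]
ft_force: [-2.5, -5.4, 6.4]
finger_gap: 0.0229
grasp_force: 62.8
[-1.02528725  0.7446811   0.01562707]
```

View pics/top2.png

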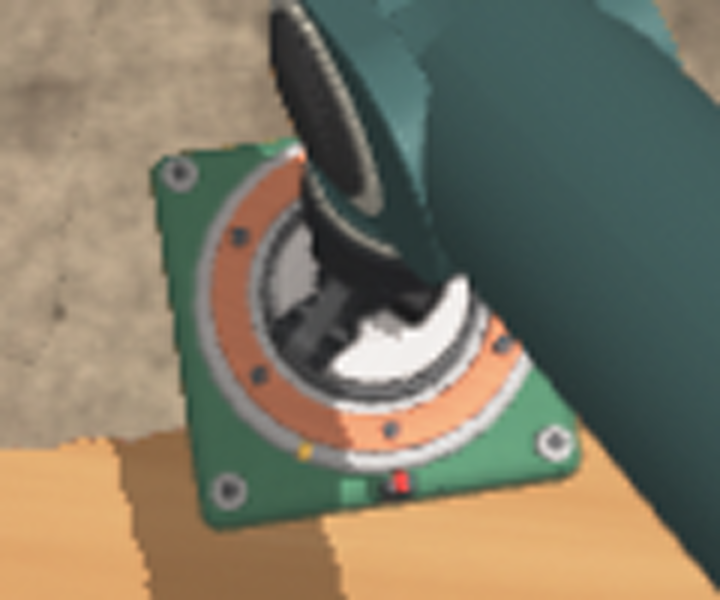

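View pics/scene2.png

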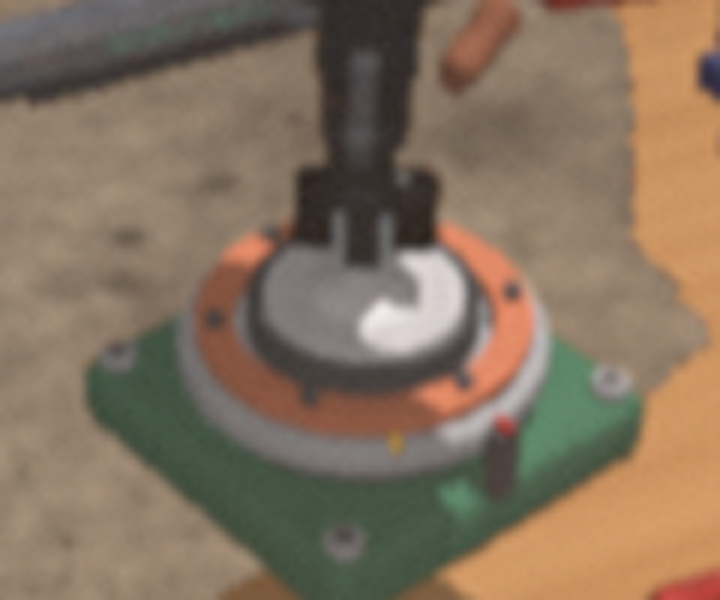

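```bash
python3 -m inch '[{"delta_pos":[0,0,0],"delta_rot":[0,0,-0.5],"jaw":1},{"delta_pos":[0,0,0],"delta_rot":[0,0,-0.5],"jaw":1},{"delta_pos":[0,0,0],"delta_rot":[0,0,-0.5],"jaw":1},{"delta_pos":[0,0,0],"delta_rot":[0,0,0],"jaw":1}]'
cat > look.py <<'E'
from h import *
import cv2,sys
s=r.state(); print("torque",s["torque"].round(2) if hasattr(s["torque"],"round") else s["torque"],"yaw",2*np.arctan2(s["ee_rot"][1],s["ee_rot"][0]))
im=imaging.camera("top"); cv2.imwrite("pics/last.png",im)
sub=im[185:220,318:372].astype(int); b,g,rr=[sub[...,i] for i in range(3)]
c=np.array([.577,.0395])
for n,w,z in [("yellow",np.clip(np.minimum(rr,g)-b-60-np.abs(rr-g-25),0,None),.064),("red",np.clip(rr-np.maximum(g,b)-90,0,None)*(g<90),.066)]:
    v,u=np.mgrid[185:220,318:372]
    if w.sum()==0: print(n,"none"); continue
    k=w.astype(float); iv=np.unravel_index(k.argmax(),k.shape); k[(np.abs(v-v[iv])>3)|(np.abs(u-u[iv])>3)]=0
    uv=[(u*k).sum()/k.sum(),(v*k).sum()/k.sum()]; p=unproj("top",uv,z)[:2]
    print(n,np.round(uv,2),((np.array(uv)-[288,135])*6).round(),p.round(4),"ang",np.arctan2(*(p-c)[::-1])%(2*np.pi),np.hypot(*(p-c)),k.sum())
E
python3 look.py
```

```text
clock: 10.25
eef_pos: [0.5789, 0.0409, 0.1013]
ee_rot: [0.856, 0.518, -0.0, 0.0]
ft_force: [-2.7, -4.8, 6.4]
finger_gap: 0.0229
grasp_force: 62.8
torque [-1.    0.69 -0.15] yaw 1.088120992193755
yellow [341.15 211.5 ] [319. 459.] [0.5035 0.0612] ang 2.854535026652513 0.07664460060922573 26.0
red [354.38 215.05] [398. 480.] [0.4945 0.0276] ang 3.2850501431790415 0.08339649235065714 256.0
```

```bash
python3 -m inch '[{"delta_pos":[0,0,0],"delta_rot":[0,0,-0.5],"jaw":1},{"delta_pos":[0,0,0],"delta_rot":[0,0,-0.5],"jaw":1},{"delta_pos":[0,0,0],"delta_rot":[0,0,-0.5],"jaw":1},{"delta_pos":[0,0,0],"delta_rot":[0,0,-0.5],"jaw":1},{"delta_pos":[0,0,0],"delta_rot":[0,0,-0.5],"jaw":1},{"delta_pos":[0,0,0],"delta_rot":[0,0,-0.5],"jaw":1},{"delta_pos":[0,0,0],"delta_rot":[0,0,-0.5],"jaw":1},{"delta_pos":[0,0,0],"delta_rot":[0,0,0],"jaw":1},{"delta_pos":[0,0,0],"delta_rot":[0,0,0],"jaw":1}]'; python3 look.py
```

```text
clock: 11.2
eef_pos: [0.5788, 0.0409, 0.1013]
ee_rot: [0.767, 0.641, -0.0, 0.0]
ft_force: [-4.0, -4.5, 6.5]
finger_gap: 0.0232
grasp_force: 62.8
torque [-1.08  0.79 -0.11] yaw 1.3928487200429378
yellow [350.04 211.51] [372. 459.] [0.5037 0.0385] ang 3.1552956148862834 0.07325913374186387 76.0
red [354.38 215.05] [398. 480.] [0.4945 0.0276] ang 3.284988495546906 0.08340539787278362 257.0
```

```bash
python3 -m inch '[{"delta_pos":[0,0,0],"delta_rot":[0,0,-0.5],"jaw":1},{"delta_pos":[0,0,0],"delta_rot":[0,0,-0.5],"jaw":1},{"delta_pos":[0,0,0],"delta_rot":[0,0,-0.4],"jaw":1},{"delta_pos":[0,0,0],"delta_rot":[0,0,0],"jaw":1},{"delta_pos":[0,0,0],"delta_rot":[0,0,0],"jaw":1}]'; python3 look.py; python3 -c "
import cv2
im=cv2.imread('pics/last.png');cv2.imwrite('pics/l3.png',cv2.resize(im[180:225,315:375],None,fx=10,fy=10,interpolation=cv2.INTER_CUBIC))"
```

```text
clock: 11.75
eef_pos: [0.5788, 0.0409, 0.1013]
ee_rot: [0.727, 0.687, -0.0, 0.0]
ft_force: [-2.8, -5.7, 6.8]
finger_gap: 0.0231
grasp_force: 62.8
torque [-1.04  0.75 -0.15] yaw 1.5149169204991697
yellow [353.59 211.44] [394. 459.] [0.5041 0.0294] ang 3.2790054145889376 0.07363355402159888 135.0
red [354.38 215.05] [398. 480.] [0.4945 0.0276] ang 3.2850794274779904 0.08339579239631184 258.0
```

View pics/l3.png

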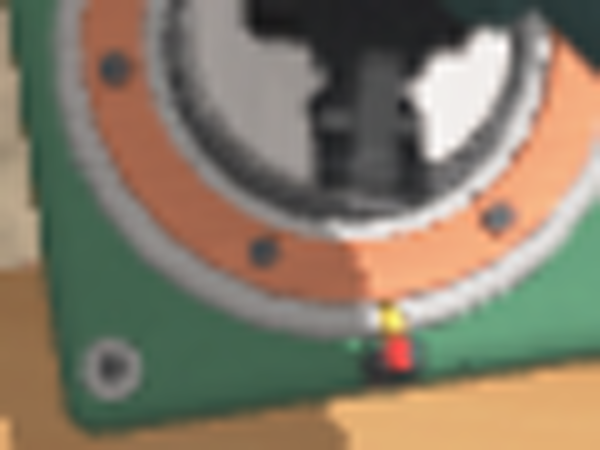

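```bash
python3 -m inch '[{"delta_pos":[0,0,0],"delta_rot":[0,0,0],"jaw":0},{"delta_pos":[0,0,0],"delta_rot":[0,0,0],"jaw":0},{"delta_pos":[0,0,0],"delta_rot":[0,0,0],"jaw":0},{"delta_pos":[0,0,0],"delta_rot":[0,0,0],"jaw":0},{"delta_pos":[0,0,0],"delta_rot":[0,0,0],"jaw":0},{"delta_pos":[0,0,0],"delta_rot":[0,0,0],"jaw":0},{"delta_pos":[0,0,0],"delta_rot":[0,0,0],"jaw":0},{"delta_pos":[0,0,0],"delta_rot":[0,0,0],"jaw":0}]'; python3 -m inch '[{"delta_pos":[0,0,-0.03],"delta_rot":[0,0,0],"jaw":0},{"delta_pos":[0,0,-0.05],"delta_rot":[0,0,0],"jaw":0},{"delta_pos":[0,0,-0.05],"delta_rot":[0,0,0],"jaw":0},{"delta_pos":[0,0,-0.05],"delta_rot":[0,0,0],"jaw":0},{"delta_pos":[0,0,-0.05],"delta_rot":[0,0,0],"jaw":0},{"delta_pos":[0,0,0],"delta_rot":[0,0,0],"jaw":0},{"delta_pos":[0,0,0],"delta_rot":[0,0,0],"jaw":0}]'; python3 look.py; python3 -c "
from h import *
import cv2
im=imaging.camera('wrist');cv2.imwrite('pics/w4.png',im)"
```

```text
clock: 12.6
eef_pos: [0.5789, 0.041, 0.1007]
ee_rot: [0.726, 0.687, -0.0, -0.0]
ft_force: [-0.5, 0.2, 1.0]
finger_gap: 0.0855
grasp_force: 0.0
clock: 13.3
eef_pos: [0.5792, 0.0409, 0.2169]
ee_rot: [0.726, 0.687, 0.0, 0.001]
ft_force: [0.8, -0.3, 0.2]
finger_gap: 0.0853
grasp_force: 0.0
torque [ 0.02  0.01 -0.01] yaw 1.5155666450923224
yellow [353.6  211.44] [394. 459.] [0.5041 0.0294] ang 3.279341723350321 0.07364744255297553 136.0
red [354.24 215.06] [397. 480.] [0.4944 0.0279] ang 3.280657676245323 0.08336924703714683 205.0
```

View pics/w4.png

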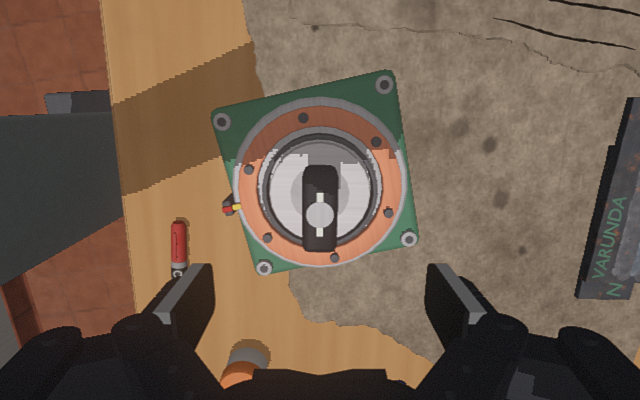

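```bash
python3 -m inch '[{"delta_pos":[0,0,0],"delta_rot":[0,0,0],"jaw":1},{"delta_pos":[0,0,0],"delta_rot":[0,0,0],"jaw":1},{"delta_pos":[0,0,0],"delta_rot":[0,0,0],"jaw":1},{"delta_pos":[0,0,0],"delta_rot":[0,0,0],"jaw":1},{"delta_pos":[0,0,0],"delta_rot":[0,0,0],"jaw":1},{"delta_pos":[0,0,0],"delta_rot":[0,0,0],"jaw":1},{"delta_pos":[0,0,0.05],"delta_rot":[0,0,0],"jaw":1},{"delta_pos":[0,0,0.05],"delta_rot":[0,0,0],"jaw":1},{"delta_pos":[0,0,0.03],"delta_rot":[0,0,0],"jaw":1},{"delta_pos":[0,0,0.014],"delta_rot":[0,0,0],"jaw":1},{"delta_pos":[0,0,0],"delta_rot":[0,0,0],"jaw":1}]'; python3 -m inch '[{"delta_pos":[0,0,0.003],"delta_rot":[0,0,0],"jaw":1},{"delta_pos":[0,0,0.003],"delta_rot":[0,0,0],"jaw":1},{"delta_pos":[0,0,0],"delta_rot":[0,0,0],"jaw":1}]'
```

```text
clock: 14.5
eef_pos: [0.5786, 0.0411, 0.1431]
ee_rot: [0.726, 0.687, -0.0, -0.001]
ft_force: [0.2, -0.1, 0.6]
finger_gap: -0.0002
grasp_force: 0.0
clock: 14.8
eef_pos: [0.5793, 0.041, 0.1413]
ee_rot: [0.726, 0.687, 0.0, 0.0]
ft_force: [-0.2, -0.0, -0.1]
finger_gap: -0.0001
grasp_force: 0.0
```

```bash
python3 -m inch '[{"delta_pos":[0,0,0.003],"delta_rot":[0,0,0],"jaw":1},{"delta_pos":[0,0,0.003],"delta_rot":[0,0,0],"jaw":1},{"delta_pos":[0,0,0],"delta_rot":[0,0,0],"jaw":1},{"delta_pos":[0,0,0],"delta_rot":[0,0,0],"jaw":1}]'; python3 -m inch '[{"delta_pos":[0,0,0.003],"delta_rot":[0,0,0],"jaw":1},{"delta_pos":[0,0,0],"delta_rot":[0,0,0],"jaw":1}]';python3 -m inch '[{"delta_pos":[0,0,0.002],"delta_rot":[0,0,0],"jaw":1},{"delta_pos":[0,0,0],"delta_rot":[0,0,0],"jaw":1}]'
```

```text
clock: 15.2
eef_pos: [0.5789, 0.041, 0.1377]
ee_rot: [0.726, 0.687, -0.0, -0.0]
ft_force: [0.5, -0.2, -0.2]
finger_gap: -0.0003
grasp_force: 0.0
clock: 15.4
eef_pos: [0.5789, 0.041, 0.1362]
ee_rot: [0.726, 0.687, -0.0, 0.0]
ft_force: [0.2, -0.0, -0.1]
finger_gap: -0.0004
grasp_force: 0.0
clock: 15.6
eef_pos: [0.5791, 0.041, 0.1361]
ee_rot: [0.726, 0.687, -0.0, 0.0]
ft_force: [-2.0, -0.2, 6.0]
finger_gap: 0.0003
grasp_force: 3.2
```

```bash
python3 -m inch '[{"delta_pos":[0,0,0.0015],"delta_rot":[0,0,0],"jaw":1},{"delta_pos":[0,0,0],"delta_rot":[0,0,0],"jaw":1},{"delta_pos":[0,0,0],"delta_rot":[0,0,0],"jaw":1}]'; python3 -m inch '[{"delta_pos":[0,0,-0.02],"delta_rot":[0,0,0],"jaw":1},{"delta_pos":[0,0,-0.05],"delta_rot":[0,0,0],"jaw":1},{"delta_pos":[0,0,-0.05],"delta_rot":[0,0,0],"jaw":1},{"delta_pos":[0,0,-0.05],"delta_rot":[0,0,0],"jaw":1},{"delta_pos":[0,0,0],"delta_rot":[0,0,0],"jaw":1},{"delta_pos":[0,0,0],"delta_rot":[0,0,0],"jaw":1},{"delta_pos":[0,0,0],"delta_rot":[0,0,0],"jaw":1}]'; python3 look.py
```

```text
clock: 15.9
eef_pos: [0.5791, 0.041, 0.136]
ee_rot: [0.726, 0.687, -0.0, 0.001]
ft_force: [-3.3, -0.9, 11.0]
finger_gap: 0.0003
grasp_force: 5.6
clock: 16.6
eef_pos: [0.5783, 0.0407, 0.2186]
ee_rot: [0.726, 0.687, -0.001, -0.0]
ft_force: [0.8, 0.4, 0.0]
finger_gap: 0.0001
grasp_force: 0.0
torque [ 0.01 -0.01  0.03] yaw 1.5156396004557822
yellow [353.61 211.44] [394. 459.] [0.5041 0.0294] ang 3.2795157874015377 0.07363827208581482 135.0
red [354.38 215.05] [398. 480.] [0.4945 0.0276] ang 3.2851122878418924 0.08338751727356367 255.0
```

Hard stop confirmed at home, and the pointer is at the mark.

```bash
python3 -c "
from plant import r
print(r.finish_job())"
```

```text
the job is handed in; nothing more can be done
None
```

The job is handed in at about 17 s of robot time: the knob is meshed and pressed against its hard stop (wing centre measured about 121 mm above the bench), the pointer is at the red mark to within about 0.01 rad in the top camera, and the arm is clear of everything; the judge's verdict was not reported.

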